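Pack the model saloon cars into the carry tray

ROBOT

A 7-joint arm with a two-finger parallel gripper is mounted at the origin on the work surface. World frame = base frame: x ahead of the robot, y to its left, z up, the work surface at z = 0. Lengths are in mm, angles in rad, forces in N, time in s.
With the tool pointing down it reaches from about 400 to 875 mm from the base axis. Payload 4.4 kg.
Tool frame: the origin (TCP) lies midway between the tips of the shut fingers; the grasp point (between the pads) lies ctrl.grip_depth behind it (ctrl.grip_depth is the distance from the TCP to the grasp point, in mm); z points along the fingers, y is the line along which they close (so a half turn about z gives the same grasp; the last joint's range is limited). The gripper opens to 85 mm and grips with 20 to 120 N. Pads are 22 mm wide; open, the fingers measure 114 mm over their backs; the gripper's body (76 mm by 85 mm) begins 54 mm behind the grasp point. The pads swing forward as they close: fully open they stand 13 mm farther back than shut.
Start: joints at [1.179, 0.628, 0.038, 1.517, -0.027, 0.996, -0.02], TCP at [208.071, -615.812, 231.313] pointing down, gripper open.
Joint ranges: [-3.06, 3.06], [-0.37, 2.12], [-1.25, 1.32], [0.18, 2.47], [-1.1, 4.24], [0.23, 1.98], [-2.94, 2.94]. Speed limits (rad/s): [2.57, 2.57, 3.14, 3.14, 3.14, 3.14, 3.14].

INTERFACE

Orientations are given as [roll, pitch, yaw] about the fixed x, y, z axes, in that order (R = Rz(yaw) Ry(pitch) Rx(roll)).
In Python, from cell import ctrl gives the robot as it stands.
- The arm moves only by the tool carry_out, never from a script. Its argument "deltas" is one flat list of numbers, 7 for each row, row after row: the turn, a rotation vector about the tool's x, y, z in degrees, then the shift along the tool's x, y, z in m, then the closure, from -1 (fully open) to 1 (shut). In form: [wx, wy, wz, dx, dy, dz, claw, wx, wy, wz, dx, dy, dz, claw, ...]. A call has 1 to 12 rows; each row shifts and turns the commanded pose from where the row before left it, along the tool's axes as they then stand; what a row does not reach is not made up. A row lasts 1/8 s, in which the tool goes at most 62.5 mm and 10.7 degrees, less where a joint would pass 70% of its speed; a pose out of reach is approached as far as the arm can. A call with a gripper value outside its range is refused whole. The fingers move at their own pace and stop on an object; the grip force is fixed at half the most. Time passes only in rows, so rows that do not move let the fingers close. It gives the time, the measured TCP pose, the force, the opening and the grip force at its end, in the units of the state.
- ctrl.read_state(): the state, without advancing time (a new reading comes with each control period).
- ctrl.get_image(name): name is "scene" or "top" or "wrist"; returns the picture (384x512x3 uint8, red, green, blue); there is no depth.
- ctrl.calibration(name): a dict with "mtx" (3x3 intrinsics, pixels), "R" (3x3) and "t" (3): a world point X has camera coordinates R X + t. Camera axes: x right, y down, z forward; pixel columns grow to the right and rows downward; lengths in mm; the calibration is good to about 2 mm. A picture is of the moment at which its call begins: read the wrist's pose just before it. calibration takes no time and is no camera call; for the wrist camera it gives the pose at the moment of the call.
- ctrl.finish_job(): hands the job in; it is judged then, once.
The state is a dict: "clock": time; "qpos": joint angles; "qd": joint speeds; "tau": joint torques, N m; "eef_pos": TCP position; "tool_rot": TCP orientation; "force": force on the tool from outside, world axes, zero at the start; "torque": the same for the moment, N m; "width": finger opening in mm; "gripper_force": force on a finger pad.
Only numpy, scipy, OpenCV 4.12 (cv2) and the standard library are available. Lean on these libraries where they do the work, as an engineer would, in place of code of your own. Each camera call takes 0.05 s, during which the arm holds its last target. There are 200 camera calls.

TASK

Pack the four model saloon cars from the parking yard into the carry tray: each car goes in the middle of the compartment lined with its own colour, on its wheels and lengthwise in it (nose either way); set each one down rather than drop it. The red and blue box vans belong to the layout, so leave them parked where they are.

Things in the scene. Friction and masses are not known exactly. Their poses are not given: they have to be found in the camera images.
- car_red: red model saloon car, loose, 50 g, on the grey yard (top 6 mm above the table), neighbours 90 mm off abreast, 112 mm in line. 76 mm long (x), 31 wide (y), 25 high: flat full-width sides 5 to 16 mm up, above them a cabin 26 mm wide with black windows and painted roof. Origin: centre of its underside, at the wheels' foot; x along the car, bonnet to -x; z up
- pad_red: red pad, 100 x 76 x 3 mm, fixed floor of one compartment of the carry tray. Origin: centre of its underside, 4 mm above the table (top face 3 mm higher); x along the 100 mm side, z up. Fixed wooden tray, 220 x 172 x 12 mm: 2 x 2 compartments 104 x 82 mm between 4 mm walls that stand 5 mm above the pads; colours shuffled
- car_blue: blue model saloon car, loose, 50 g, on the grey yard (top 6 mm above the table), neighbours 90 mm off abreast, 112 mm in line. 76 mm long (x), 31 wide (y), 25 high: flat full-width sides 5 to 16 mm up, above them a cabin 26 mm wide with black windows and painted roof. Origin: centre of its underside, at the wheels' foot; x along the car, bonnet to -x; z up
- pad_blue: blue pad, 100 x 76 x 3 mm, fixed floor of one compartment of the carry tray. Origin: centre of its underside, 4 mm above the table (top face 3 mm higher); x along the 100 mm side, z up. Fixed wooden tray, 220 x 172 x 12 mm: 2 x 2 compartments 104 x 82 mm between 4 mm walls that stand 5 mm above the pads; colours shuffled
- car_white: white model saloon car, loose, 50 g, on the grey yard (top 6 mm above the table), neighbours 90 mm off abreast, 112 mm in line. 76 mm long (x), 31 wide (y), 25 high: flat full-width sides 5 to 16 mm up, above them a cabin 26 mm wide with black windows and painted roof. Origin: centre of its underside, at the wheels' foot; x along the car, bonnet to -x; z up
- pad_white: white pad, 100 x 76 x 3 mm, fixed floor of one compartment of the carry tray. Origin: centre of its underside, 4 mm above the table (top face 3 mm higher); x along the 100 mm side, z up. Fixed wooden tray, 220 x 172 x 12 mm: 2 x 2 compartments 104 x 82 mm between 4 mm walls that stand 5 mm above the pads; colours shuffled
- car_yellow: yellow model saloon car, loose, 50 g, on the grey yard (top 6 mm above the table), neighbours 90 mm off abreast, 112 mm in line. 76 mm long (x), 31 wide (y), 25 high: flat full-width sides 5 to 16 mm up, above them a cabin 26 mm wide with black windows and painted roof. Origin: centre of its underside, at the wheels' foot; x along the car, bonnet to -x; z up
- pad_yellow: yellow pad, 100 x 76 x 3 mm, fixed floor of one compartment of the carry tray. Origin: centre of its underside, 4 mm above the table (top face 3 mm higher); x along the 100 mm side, z up. Fixed wooden tray, 220 x 172 x 12 mm: 2 x 2 compartments 104 x 82 mm between 4 mm walls that stand 5 mm above the pads; colours shuffled
- van_red: red model box van, loose, 60 g, a look-alike parked among the cars; it stays. 76 mm long (x), 31 wide (y), 34 high: tall plain cargo box with grey ribs across its roof behind a lower cab (27 mm high). Origin: centre of its underside; x along the van, cab to -x; z up
- van_blue: blue model box van, loose, 60 g, a look-alike parked among the cars; it stays. 76 mm long (x), 31 wide (y), 34 high: tall plain cargo box with grey ribs across its roof behind a lower cab (27 mm high). Origin: centre of its underside; x along the van, cab to -x; z up
Mind the look-alikes: they are no part of the job. Leave any pink look-alike of the car_red alone.

How it is judged (in metres and radians):
At the end, for the whole second after the job is handed in: Each car stands on its wheels (tilt < 0.12 rad) on its own colour's pad, centre within 15 mm of the pad's centre along each pad axis, length within 0.26 rad of the pad's long side, underside 0 to 6 mm above the pad's, at rest, released; both vans upright, within 20 mm of their start (x of car_red in the frame of pad_red between -0.015 and 0.015 m and y of car_red in the frame of pad_red between -0.015 and 0.015 m and z of car_red in the frame of pad_red between 0 and 0.006 m and angle between each of car_red, car_blue, car_white, car_yellow, van_red, van_blue's own z axis and vertical below 0.12 rad and angle between the x axis of car_red and the x axis of pad_red, either way round below 0.26 rad and linear speed of each of car_red, car_blue, car_white, car_yellow below 0.02 m/s and x of car_blue in the frame of pad_blue between -0.015 and 0.015 m and y of car_blue in the frame of pad_blue between -0.015 and 0.015 m and z of car_blue in the frame of pad_blue between 0 and 0.006 m and angle between the x axis of car_blue and the x axis of pad_blue, either way round below 0.26 rad and x of car_white in the frame of pad_white between -0.015 and 0.015 m and y of car_white in the frame of pad_white between -0.015 and 0.015 m and z of car_white in the frame of pad_white between 0 and 0.006 m and angle between the x axis of car_white and the x axis of pad_white, either way round below 0.26 rad and x of car_yellow in the frame of pad_yellow between -0.015 and 0.015 m and y of car_yellow in the frame of pad_yellow between -0.015 and 0.015 m and z of car_yellow in the frame of pad_yellow between 0 and 0.006 m and angle between the x axis of car_yellow and the x axis of pad_yellow, either way round below 0.26 rad and distance of each of van_red, van_blue from where it was at the start of the episode below 0.02 m); the robot touches nothing.
It fails at once if a car is dropped or thrown: it moves faster than 0.6 m/s (a fall of about 18 mm) while no finger touches it ((linear speed of car_red above 0.6 m/s and contact force between car_red and the fingers below 0.05 N) or (linear speed of car_blue above 0.6 m/s and contact force between car_blue and the fingers below 0.05 N) or (linear speed of car_white above 0.6 m/s and contact force between car_white and the fingers below 0.05 N) or (linear speed of car_yellow above 0.6 m/s and contact force between car_yellow and the fingers below 0.05 N)).
It fails at once if the red box van is shifted by more than 20 mm or tipped over (distance of van_red from where it was at the start of the episode above 0.02 m or angle between van_red's own z axis and vertical above 0.4 rad).
It fails at once if the blue box van is shifted by more than 20 mm or tipped over (distance of van_blue from where it was at the start of the episode above 0.02 m or angle between van_blue's own z axis and vertical above 0.4 rad).
It also fails if it takes over 93 s, if anything falls off the work surface, if the arm or the gripper's body presses on something with over 40 N, if the wrist force passes 120 N, or if a joint passes its speed limit or range.

## Working session

There is one attempt and no reset: what is moved stays moved. The work goes in short steps, Python scripts to look and compute and a tool call to move; the robot and the scene stay as the last step left them, time stands still between calls to the robot, and variables do not carry over. Pictures are saved under pics/ and viewed, at most 14 in all, crops included, and the job is handed in when it is done.

Besides the shell and the picture viewer there is one more tool, called after "Emit:" as name(argument=value, ...) on one line, values as JSON. carry_out: Moves the arm, as the interface text tells. Its arguments: {"type":"object","properties":{"deltas":{"type":"array"}},"required":["deltas"]}

```bash
mkdir -p pics; python3 - <<'E'
from cell import ctrl
import cv2,numpy as np
s=ctrl.read_state();print({k:np.round(s[k],3) for k in('clock','eef_pos','tool_rot','width')},ctrl.grip_depth)
for n in('top','scene'):
    im=ctrl.get_image(n);cv2.imwrite(f'pics/{n}0.png',im[...,::-1]);c=ctrl.calibration(n);print(n,np.round(c['mtx'],1).tolist(),np.round(c['R'],3).tolist(),np.round(c['t'],1))
E
```

```text
{'clock': np.float64(0.0), 'eef_pos': array([ 207.881, -615.183,  230.371]), 'tool_rot': array([-3.14 ,  0.   ,  0.326]), 'width': np.float64(85.473)} 18.700000000000003
top [[392.1, 0.0, 259.8], [0.0, 392.1, 189.1], [0.0, 0.0, 1.0]] [[-0.016, -1.0, 0.001], [-0.998, 0.016, -0.063], [0.063, -0.002, -0.998]] [ 39.1 528.6 951.9]
scene [[354.2, 0.0, 259.1], [0.0, 354.2, 183.4], [0.0, 0.0, 1.0]] [[0.048, 0.999, 0.015], [0.843, -0.032, -0.537], [-0.536, 0.038, -0.844]] [ -76.4 -402.7 1217.3]
```

View pics/top0.png

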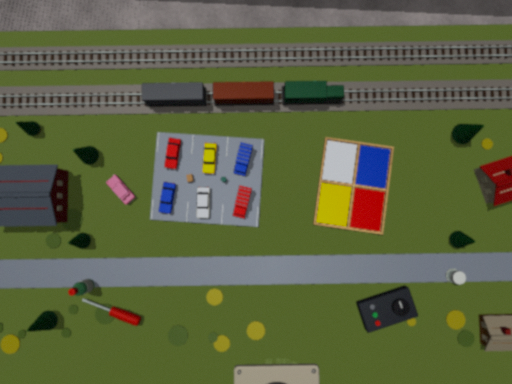

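View pics/scene0.png

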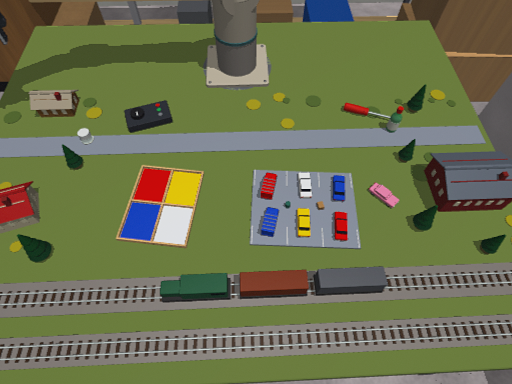

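Top view candidates: red car (173,153) against red van (243,202), pink car (121,189) and the red screwdriver and buildings. Blue car (167,198) against blue van (243,158). White car (203,202), yellow car (209,158). Tray pads: white (340,161), blue (374,166), yellow (333,204), red (368,209).

```bash
cat > h.py <<'E'
from cell import ctrl
import cv2,numpy as np
def ray(c,p):
    d=c['R'].T@np.linalg.solve(c['mtx'],[p[0],p[1],1.]);return -c['R'].T@c['t'],d/np.linalg.norm(d)
def plane(c,p,z):
    o,d=ray(c,p);return o+d*(z-o[2])/d[2]
def tri(c1,p1,c2,p2):
    o1,d1=ray(c1,p1);o2,d2=ray(c2,p2)
    s=np.linalg.lstsq(np.c_[d1,-d2],o2-o1,rcond=None)[0];a=o1+s[0]*d1;b=o2+s[1]*d2
    return (a+b)/2,np.linalg.norm(a-b)
def cal(n):
    c=ctrl.calibration(n);return {k:np.asarray(c[k],float) for k in('mtx','R','t')}
def proj(c,X):
    q=c['mtx']@(c['R']@np.asarray(X,float)+c['t']);return q[:2]/q[2]
def mask(im,col):
    h,s,v=[a.astype(int) for a in cv2.split(cv2.cvtColor(im,cv2.COLOR_RGB2HSV))]
    m={'red':((h<8)|(h>172))&(s>170)&(v>90),'blue':(abs(h-115)<12)&(s>150)&(v>70),
       'yellow':(abs(h-27)<6)&(s>170)&(v>140),'white':(s<40)&(v>175)}[col]
    return m.astype(np.uint8)*255
def blobs(im,col,amin):
    m=mask(im,col);cs,_=cv2.findContours(m,cv2.RETR_EXTERNAL,cv2.CHAIN_APPROX_NONE)
    return [(cv2.minAreaRect(k),cv2.contourArea(k)) for k in cs if cv2.contourArea(k)>amin]
E
python3 - <<'E'
from h import *
ct,cs=cal('top'),cal('scene')
T=[cv2.imread(f'pics/{n}0.png')[...,::-1].copy() for n in('top','scene')]
for col in('red','blue','yellow','white'):
    for n,im,c in(('top',T[0],ct),('scene',T[1],cs)):
        for r,a in blobs(im,col,60 if n=='top' else 40):
            if (n=='top' and 110<r[0][0]<400 and 130<r[0][1]<240) or (n=='scene' and 110<r[0][0]<380 and 160<r[0][1]<250):
                print(col,n,np.round(r[0]),np.round(r[1]),a,np.round(plane(c,r[0],20)))
for nm,a,b in(('tl/bl',(323,137),(188,245)),):print(nm,tri(ct,a,cs,b))
for nm,p in(('yard',(207,180)),('tray',(355,185))):print(nm,plane(ct,p,6))
E
```

```text
red top [240. 210.] [11. 12.] 111.5 [477.  81.  20.]
red top [367. 209.] [30. 40.] 1134.0 [ 476. -232.   20.]
red top [171. 163.] [12.  9.] 88.5 [597. 249.  20.]
red top [173. 148.] [12. 19.] 172.5 [635. 244.  20.]
red scene [340. 226.] [27. 11.] 227.5 [623. 248.  20.]
red scene [268. 185.] [12. 25.] 209.5 [500.  76.  20.]
red scene [152. 185.] [27. 37.] 825.5 [ 486. -230.   20.]
blue top [167. 198.] [12. 30.] 312.0 [512. 260.  20.]
blue top [373. 166.] [29. 38.] 1036.5 [ 581. -249.   20.]
blue top [243. 159.] [12. 31.] 305.5 [604.  72.  20.]
blue scene [269. 221.] [13. 28.] 249.5 [605.  72.  20.]
blue scene [140. 221.] [29. 41.] 969.0 [ 590. -246.   20.]
blue scene [338. 188.] [25. 11.] 209.5 [513. 262.  20.]
yellow top [334. 204.] [31. 41.] 1209.5 [ 489. -150.   20.]
yellow top [208. 168.] [12.  8.] 79.5 [582. 157.  20.]
yellow top [209. 156.] [11. 10.] 97.5 [614. 155.  20.]
yellow scene [303. 232.] [12.  6.] 49.0 [638. 154.  20.]
yellow scene [303. 218.] [19. 12.] 154.5 [598. 158.  20.]
yellow scene [182. 188.] [29. 35.] 877.0 [ 499. -149.   20.]
white top [202. 212.] [ 7. 10.] 68.0 [474. 173.  20.]
white top [202. 200.] [10.  8.] 80.0 [504. 173.  20.]
white top [339. 162.] [30. 39.] 1044.5 [ 594. -166.   20.]
white scene [173. 224.] [31. 40.] 1040.0 [ 604. -165.   20.]
white scene [306. 184.] [ 9. 10.] 80.0 [498. 177.  20.]
white scene [304. 174.] [ 5. 10.] 43.0 [469. 175.  20.]
tl/bl (array([ 657.07281797, -127.37539457,   14.28088984]), np.float64(3.5319437738408106))
yard [554.74790174 162.3577556    6.        ]
tray [ 536.32576754 -207.36596271    6.        ]
```

```bash
cat > go.py <<'E'
from h import *
def go(pos,yaw=None,p0=None):
    """tool turn about z (deg), then tool-axis shift (mm) in the new axes, from the measured pose"""
    s=ctrl.read_state();p=np.array(s['eef_pos']) if p0 is None else np.array(p0,float);y0=s['tool_rot'][2]
    y=y0 if yaw is None else yaw;d=np.array(pos,float)-p
    X=np.array([np.cos(y),np.sin(y),0]);Y=np.array([np.sin(y),-np.cos(y),0])
    print('turn z deg %.1f'%(-np.degrees((y-y0+np.pi)%(2*np.pi)-np.pi)),'shift',np.round([d@X,d@Y,-d[2]],1),'steps>=%.1f'%(np.linalg.norm(d)/62.5))
E
python3 -c "
from go import *
go([545,-190,230],-.12)"
```

```text
turn z deg 25.5 shift [ 283.8 -462.6    0.5] steps>=8.7
```

Emit:
carry_out(deltas=[0,0,8.5,0,0,0,-1,0,0,8.5,0,0,0,-1,0,0,8.5,0,0,0,-1,0,0,0,0.0315,-0.0514,0,-1,0,0,0,0.0315,-0.0514,0,-1,0,0,0,0.0315,-0.0514,0,-1,0,0,0,0.0315,-0.0514,0,-1,0,0,0,0.0315,-0.0514,0,-1,0,0,0,0.0315,-0.0514,0,-1,0,0,0,0.0315,-0.0514,0,-1,0,0,0,0.0315,-0.0514,0,-1,0,0,0,0.0315,-0.0514,0,-1])

```text
clock: 1.6
eef_pos: [545.4, -188.6, 231.1]
tool_rot: [3.141, 0.0, -0.119]
force: [0.7, -0.5, -0.2]
width: 85.1
gripper_force: 0.0
```

Emit:
carry_out(deltas=[0,0,0,0,0,0,-1,0,0,0,0,0,0,-1])

```text
clock: 1.85
eef_pos: [544.0, -190.4, 230.9]
tool_rot: [3.141, 0.001, -0.119]
force: [-0.5, -1.1, 0.6]
width: 85.4
gripper_force: 0.0
```

```bash
python3 - <<'E'
from go import *
s=ctrl.read_state();c=cal('wrist');im=ctrl.get_image('wrist');np.savez('w1.npz',im=im,**c);cv2.imwrite('pics/w1.png',im[...,::-1])
print(s['clock'],s['eef_pos'],s['tool_rot'])
go([555,150,230],-.1)
for k in('red','blue','yellow','white'):
    for r,a in blobs(im,k,300):print(k,np.round(r[0],1),np.round(r[1]),a,plane(c,r[0],7).round(1))
E
```

```text
1.85 [ 544.04458737 -190.43012509  230.88800515] [ 3.14098425e+00  1.28629324e-03 -1.18796424e-01]
turn z deg -1.2 shift [ -22.8 -340.9    1. ] steps>=5.5
red [291.9 210.7] [57. 70.] 3732.0 [ 478.  -232.6    7. ]
blue [ 31.5 165.5] [42. 19.] 433.0 [580.5  99.2   7. ]
blue [298.7 129.7] [61. 80.] 4582.5 [ 584.6 -250.3    7. ]
yellow [229.3 208.4] [57. 70.] 3781.0 [ 491.4 -148.3    7. ]
white [230.5 126.8] [63. 81.] 4775.0 [ 598.4 -165.3    7. ]
```

View pics/w1.png

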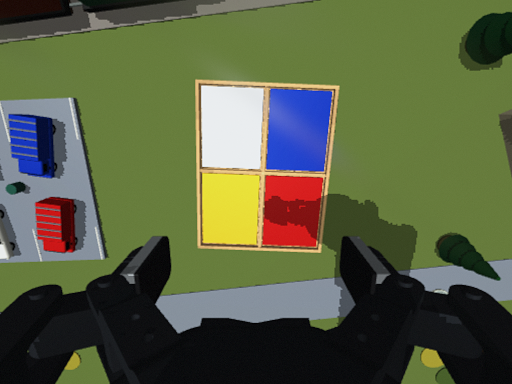

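The wrist view shows the tray at pixels (196,80) to (338,251). The pads are white (230,127), blue (299,130), yellow (229,208) and red (292,211), matching the top view. Next I step towards the yard for a second view.

Emit:
carry_out(deltas=[0,0,0,-0.004,-0.05,0,-1,0,0,0,-0.004,-0.05,0,-1,0,0,0,-0.004,-0.05,0,-1,0,0,0,0,0,0,-1,0,0,0,0,0,0,-1])

```text
clock: 2.52
eef_pos: [550.1, -42.0, 231.4]
tool_rot: [3.14, -0.0, -0.122]
force: [-0.6, -1.0, 0.2]
width: 85.6
gripper_force: 0.0
```

```bash
python3 - <<'E'
from go import *
c=cal('wrist');im=ctrl.get_image('wrist');np.savez('w2.npz',im=im,**c);cv2.imwrite('pics/w2.png',im[...,::-1])
E
```

Emit:
carry_out(deltas=[0,0,0,-0.004,-0.05,0,-1,0,0,0,-0.004,-0.05,0,-1,0,0,0,0,-0.05,0,-1,0,0,0,0,0,0,-1,0,0,0,0,0,0,-1])

```text
clock: 3.2
eef_pos: [560.7, 107.5, 231.2]
tool_rot: [3.14, -0.0, -0.122]
force: [1.0, -1.7, 1.4]
width: 85.4
gripper_force: 0.0
```

```bash
python3 - <<'E'
from go import *
c=cal('wrist');im=ctrl.get_image('wrist');np.savez('w3.npz',im=im,**c);cv2.imwrite('pics/w3.png',im[...,::-1])
E
```

Emit:
carry_out(deltas=[0,0,0,0,-0.05,0,-1,0,0,0,0,-0.05,0,-1,0,0,0,0,0,0,-1,0,0,0,0,0,0,-1])

```text
clock: 3.75
eef_pos: [572.8, 206.6, 231.2]
tool_rot: [3.14, -0.0, -0.122]
force: [0.3, 0.2, 0.4]
width: 85.8
gripper_force: 0.0
```

```bash
python3 - <<'E'
from go import *
c=cal('wrist');im=ctrl.get_image('wrist');np.savez('w4.npz',im=im,**c);cv2.imwrite('pics/w4.png',im[...,::-1])
W={k:np.load(f'w{k}.npz') for k in(1,2,3,4)}
P={}
for k,w in W.items():
    for col in('red','blue','yellow','white'):
        m=cv2.morphologyEx(mask(w['im'].copy(),col),cv2.MORPH_CLOSE,np.ones((5,5)))
        cs,_=cv2.findContours(m,cv2.RETR_EXTERNAL,cv2.CHAIN_APPROX_NONE)
        for q in cs:
            a=cv2.contourArea(q)
            if a>250:
                mm=cv2.moments(q);p=(mm['m10']/mm['m00'],mm['m01']/mm['m00']);X=plane(w,p,7 if a>2500 else 20)
                if 420<X[0]<680 and -300<X[1]<300: print(k,col,np.round(p),a,X.round(1))
s=ctrl.read_state();print(s['eef_pos'],s['tool_rot'],s['clock'])
v=np.hstack([W[3]['im'][:280,:400],W[4]['im'][:280,:400]])[...,::-1];cv2.imwrite('pics/v.png',v)
E
```

```text
1 red [ 50. 226.] 1117.5 [499.6  90.3  20. ]
1 red [291. 210.] 3737.0 [ 478.5 -231.8    7. ]
1 blue [ 26. 144.] 1551.0 [607.8  86.4  20. ]
1 blue [298. 129.] 4590.5 [ 585.4 -249.2    7. ]
1 yellow [230. 208.] 3783.0 [ 491.9 -148.9    7. ]
1 white [231. 126.] 4781.0 [ 598.9 -166.4    7. ]
2 red [167. 215.] 1105.5 [503.   81.4  20. ]
2 red [401. 202.] 3803.0 [ 478.4 -232.3    7. ]
2 red [ 13. 140.] 1367.0 [621.7 249.5  20. ]
2 blue [ 30. 225.] 1136.0 [511.8 264.6  20. ]
2 blue [152. 136.] 1592.5 [605.7  79.5  20. ]
2 blue [416. 120.] 4681.5 [ 585.3 -249.2    7. ]
2 yellow [339. 201.] 3657.0 [ 490.7 -148.2    7. ]
2 yellow [ 87. 141.] 1428.0 [609.6 159.2  20. ]
2 white [ 98. 234.] 721.5 [488.2 179.3  20. ]
2 white [168. 114.] 2061.5 [629.3  54.3  20. ]
2 white [349. 117.] 4875.0 [ 598.7 -166.2    7. ]
3 red [285. 211.] 1213.0 [499.7  76.2  20. ]
3 red [498. 201.] 1711.5 [ 479.8 -202.2   20. ]
3 red [133. 132.] 1501.5 [623.6 249.9  20. ]
3 blue [142. 216.] 1129.5 [515.7 263.4  20. ]
3 blue [507. 137.] 301.0 [ 561.9 -204.2   20. ]
3 blue [279. 130.] 1579.0 [605.3  73.5  20. ]
3 yellow [452. 194.] 3838.0 [ 491.6 -150.2    7. ]
3 yellow [209. 135.] 1399.5 [609.8 158.3  20. ]
3 white [230. 140.] 17464.5 [599.4 135.1   7. ]
3 white [471. 110.] 4872.5 [ 598.5 -167.1    7. ]
4 red [363. 211.] 1256.0 [499.6  72.9  20. ]
4 red [215. 132.] 1448.0 [623.5 249.4  20. ]
4 blue [219. 218.] 1132.0 [513.7 262.5  20. ]
4 blue [362. 129.] 1936.5 [606.   71.6  20. ]
4 yellow [504. 204.] 776.0 [ 486.3 -111.2   20. ]
4 yellow [290. 150.] 670.5 [590.8 161.5  20. ]
4 white [287. 229.] 706.5 [486.3 174.7  20. ]
4 white [247. 142.] 12810.0 [606.5 212.6   7. ]
[572.78217997 206.14104881 231.32776904] [ 3.13974277e+00 -2.12144448e-04 -1.23067558e-01] 3.8
```

View pics/v.png

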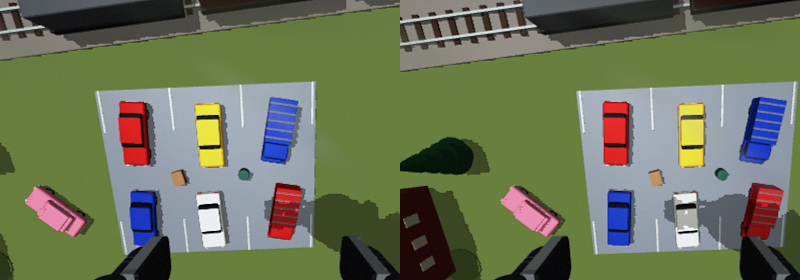

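View 4 shows all the vehicles, with column offset -400 in the montage. Saloons: red (215,132), yellow (291,135), blue (219,218), white (286,218). Vans with ribbed roofs: blue (362,129), red (363,211). The pink car is at (130,210). Next is a close crop to check the choice and read roof corners.

```bash
python3 - <<'E'
from h import *
W={k:np.load(f'w{k}.npz') for k in(1,2,3,4)}
G={}
for col,a,b in(('white',(231,126),(349,117)),('yellow',(230,208),(339,201)),('red',(291,210),(401,202)),('blue',(298,129),(416,120))):print(col,[np.round(x,1) for x in tri(W[1],a,W[2],b)])
f=lambda im,x:cv2.resize(im[92:254,x:x+132],None,fx=3,fy=3,interpolation=cv2.INTER_CUBIC)
v=np.hstack([f(W[3]['im'],110),f(W[4]['im'],192)])[...,::-1];cv2.imwrite('pics/z.png',v)
E
```

```text
white [array([ 598.9, -166. ,    6.7]), np.float64(0.7)]
yellow [array([ 490.4, -149.1,    5.3]), np.float64(1.8)]
red [array([ 479.1, -231.3,    8.2]), np.float64(0.7)]
blue [array([ 585.1, -249.4,    6.6]), np.float64(0.9)]
```

View pics/z.png

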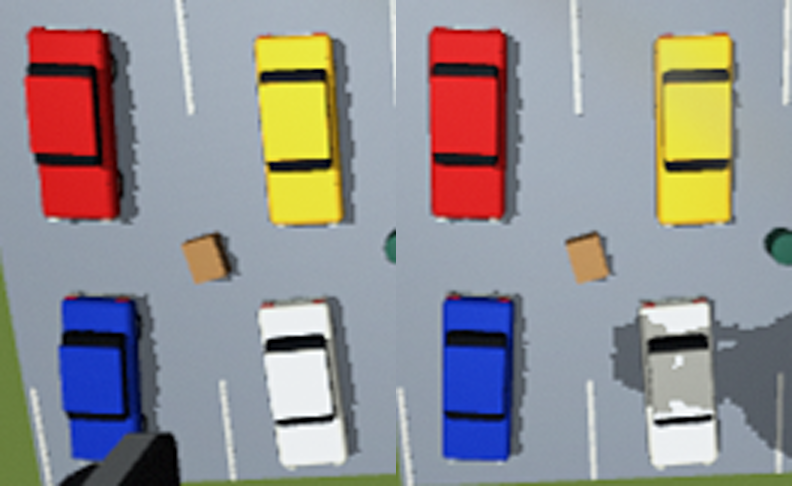

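The crop confirms four saloons with painted roofs between black windows: red (66,125), yellow (297,130), blue (97,375) and white (300,385). No ribs are visible, and none of them is pink.

```bash
python3 - <<'E'
from h import *
W={k:np.load(f'w{k}.npz') for k in(3,4)}
D={'red':[(28,30),(104,31),(43,217),(116,217),(431,29),(503,30),(432,216),(502,217)],
'yellow':[(257,37),(332,36),(271,221),(342,219),(658,37),(732,36),(658,222),(732,223)],
'blue':[(65,298),(136,300),(72,458),None,(446,298),(513,298),(443,458),(509,460)],
'white':[(260,307),(328,304),(281,464),(346,461),(641,304),(712,303),(650,463),(716,463)]}
g=lambda u,x0:((u[0]+.5)/3-.5+x0,(u[1]+.5)/3-.5+92)
for k,q in D.items():
    T=[tri(W[3],g(a,110),W[4],g(b,192-132),)for a,b in zip(q[:4],q[4:]) if a]
    print(k,'z',[round(t[0][2]) for t in T],'gap',[round(t[1],1) for t in T])
    for kk,x0,Q in((4,60,q[4:]),(3,110,q[:4])):
        if None in Q: continue
        A=np.array([plane(W[kk],g(b,x0),21) for b in Q]);F=(A[0]+A[1])/2;B=(A[2]+A[3])/2;d=F-B
        print('  w%d'%kk,'centre',A.mean(0).round(1),'len %.1f wid %.1f yaw %.3f'%(np.linalg.norm(d),np.linalg.norm(A[0]-A[1]),np.arctan2(d[1],d[0])))
p=np.array([[598.9,-166.3],[585.3,-249.2],[491.2,-148.6],[478.5,-232]]);c=p.mean(0);d=(p[0]+p[1]-p[2]-p[3])/2
y=np.arctan2(d[1],d[0]);print(c,y)
ex=np.array([np.cos(y),np.sin(y)]);ey=np.array([-ex[1],ex[0]])
for n,a,b in(('white',1,1),('blue',1,-1),('yellow',-1,1),('red',-1,-1)):print(n,(c+ex*54*a+ey*43*b).round(1))
E
```

```text
red z [21, 16, 21, 17] gap [np.float64(0.3), np.float64(0.3), np.float64(0.3), np.float64(0.1)]
  w4 centre [622.2 249.6  21. ] len 74.6 wid 28.4 yaw -0.159
  w3 centre [621.9 249.   21. ] len 74.4 wid 29.9 yaw -0.161
yellow z [19, 18, 19, 24] gap [np.float64(0.1), np.float64(0.1), np.float64(0.6), np.float64(1.8)]
  w4 centre [608.2 157.9  21. ] len 74.5 wid 29.3 yaw -0.089
  w3 centre [608.9 157.5  21. ] len 73.4 wid 29.7 yaw -0.098
blue z [18, 12, 21] gap [np.float64(0.2), np.float64(0.7), np.float64(0.2)]
  w4 centre [512.7 262.4  21. ] len 75.5 wid 28.7 yaw -0.176
white z [19, 24, 19, 20] gap [np.float64(1.1), np.float64(0.3), np.float64(0.3), np.float64(1.1)]
  w4 centre [499.5 174.2  21. ] len 75.2 wid 30.5 yaw -0.055
  w3 centre [499.4 174.2  21. ] len 74.0 wid 29.3 yaw -0.047
[ 538.475 -199.025] -0.16129061349446833
white [ 598.7 -165.3]
blue [ 584.9 -250.1]
yellow [ 492.1 -147.9]
red [ 478.3 -232.8]
```

```bash
python3 -c "
from go import *
go([622,249.3,50],-.16)"
```

```text
turn z deg 2.1 shift [ 41.7 -50.4 181.3] steps>=3.1
```

Emit:
carry_out(deltas=[0,0,2.1,0,0,0,-0.3,0,0,0,0.0209,-0.0252,0.02,-0.3,0,0,0,0.0208,-0.0252,0.04,-0.3,0,0,0,0,0,0.05,-0.3,0,0,0,0,0,0.05,-0.3,0,0,0,0,0,0.0213,-0.3,0,0,0,0,0,0,-0.3,0,0,0,0,0,0,-0.3])

```text
clock: 4.8
eef_pos: [623.1, 252.9, 52.3]
tool_rot: [-3.14, -0.003, -0.157]
force: [-0.2, 0.1, 0.4]
width: 55.9
gripper_force: 0.0
```

```bash
python3 - <<'E'
from go import *
im=ctrl.get_image('wrist');cv2.imwrite('pics/w5.png',im[...,::-1]);go([622,249.3,8],-.16)
E
```

```text
turn z deg 0.2 shift [-0.6  3.9 44.5] steps>=0.7
```

View pics/w5.png

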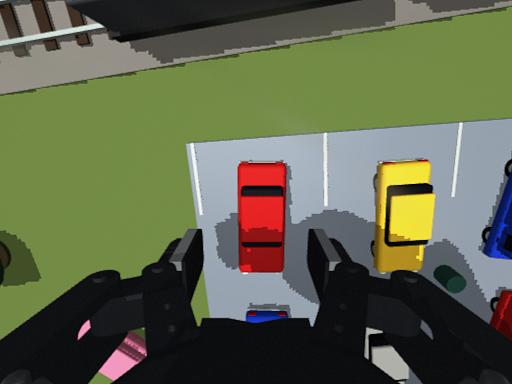

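The red car is centred at (262,215), with the open fingers at columns 203 and 308. The shot agrees with the computed 4 mm correction.

Emit:
carry_out(deltas=[0,0,0,-0.0006,0.0037,0,-0.3,0,0,0,0,0,0.022,-0.3,0,0,0,0,0,0.0215,-0.3,0,0,0,0,0,0,-0.3,0,0,0,0,0,0,-0.3])

```text
clock: 5.48
eef_pos: [619.8, 248.9, 5.9]
tool_rot: [3.141, 0.001, -0.156]
force: [0.7, 0.4, 0.5]
width: 55.2
gripper_force: 0.0
```

```bash
python3 -c "
from go import *
go([622,249.3,8],-.16)"
```

```text
turn z deg 0.2 shift [ 2.1 -0.7 -2.1] steps>=0.0
```

Emit:
carry_out(deltas=[0,0,0,0.002,-0.0005,-0.002,-0.3,0,0,0,0,0,0,1,0,0,0,0,0,0,1,0,0,0,0,0,0,1,0,0,0,0,0,0,1,0,0,0,0,0,0,1])

```text
clock: 6.22
eef_pos: [622.9, 249.4, 9.4]
tool_rot: [-3.141, -0.001, -0.156]
force: [-0.4, -0.1, 6.0]
width: 29.7
gripper_force: 59.9
```

```bash
python3 -c "
from go import *
s=ctrl.read_state();print(s['width'],s['gripper_force'],s['eef_pos'])"
```

```text
29.660753600823842 59.900808334350586 [622.88701432 249.4367887    9.40539128]
```

Emit:
carry_out(deltas=[0,0,0,0,0,-0.01,1,0,0,0,0,0,-0.03,1,0,0,0,0,0,-0.04,1,0,0,0,0,0,-0.02,1,0,0,0,0,0,0,1,0,0,0,0,0,0,1])

```text
clock: 6.98
eef_pos: [621.2, 248.9, 107.1]
tool_rot: [3.14, 0.002, -0.156]
force: [0.2, -0.3, -1.0]
width: 29.2
gripper_force: 59.3
```

```bash
python3 - <<'E'
from go import *
im=ctrl.get_image('wrist');cv2.imwrite('pics/w6.png',im[...,::-1]);go([478.3,-232.8,100],-.16)
E
```

```text
turn z deg 0.2 shift [-64.2 498.2   6.8] steps>=8.0
```

View pics/w6.png

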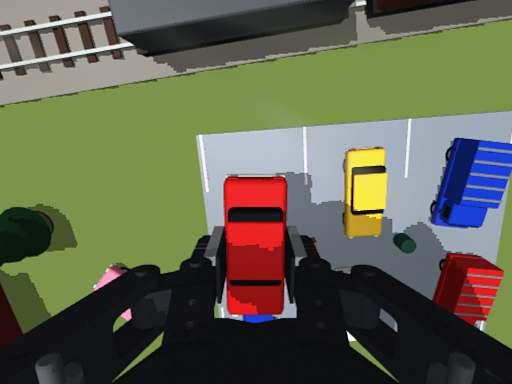

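The car hangs level between the pads (columns 225 to 287). I carry it to the red pad.

Emit:
carry_out(deltas=[0,0,0,-0.0064,0.0498,0,1,0,0,0,-0.0064,0.0498,0,1,0,0,0,-0.0064,0.0498,0,1,0,0,0,-0.0064,0.0498,0,1,0,0,0,-0.0064,0.0498,0,1,0,0,0,-0.0064,0.0498,0,1,0,0,0,-0.0064,0.0498,0,1,0,0,0,-0.0064,0.0498,0,1,0,0,0,-0.0064,0.0498,0,1,0,0,0,-0.0064,0.0498,0,1,0,0,0,0,0,0,1,0,0,0,0,0,0,1])

```text
clock: 8.52
eef_pos: [481.2, -232.1, 107.6]
tool_rot: [-3.14, 0.002, -0.156]
force: [0.9, 1.3, -0.4]
width: 29.2
gripper_force: 59.5
```

```bash
python3 -c "
from go import *
go([478.3,-232.8,12],-.16)"
```

```text
turn z deg 0.2 shift [-2.7  1.2 95.6] steps>=1.5
```

Emit:
carry_out(deltas=[0,0,0,-0.0025,0.001,0.03,1,0,0,0,0,0,0.03,1,0,0,0,0,0,0.02,1,0,0,0,0,0,0.012,1,0,0,0,0,0,0.003,1,0,0,0,0,0,0,1,0,0,0,0,0,0,1])

```text
clock: 9.4
eef_pos: [479.6, -233.5, 14.2]
tool_rot: [3.141, -0.001, -0.156]
force: [-0.2, -0.1, -0.5]
width: 29.2
gripper_force: 59.5
```

```bash
python3 -c "
from go import *
go([478.3,-232.8,10],-.16);print(ctrl.read_state()['force'])"
```

```text
turn z deg 0.2 shift [-1.4 -0.5  4.2] steps>=0.1
[-0.18370648 -0.14270573 -0.53051524]
```

Lower until touch shows in the force.

Emit:
carry_out(deltas=[0,0,0,-0.001,0,0.002,1,0,0,0,0,0,0.0012,1,0,0,0,0,0,0,1])

```text
clock: 9.78
eef_pos: [478.0, -233.3, 10.4]
tool_rot: [3.142, -0.0, -0.156]
force: [-1.1, -1.3, 0.6]
width: 29.4
gripper_force: 59.6
```

Emit:
carry_out(deltas=[0,0,0,0,0,0.001,1,0,0,0,0,0,0,1])

```text
clock: 10.02
eef_pos: [478.0, -233.3, 10.3]
tool_rot: [3.142, -0.0, -0.156]
force: [-1.7, 0.7, 10.2]
width: 29.3
gripper_force: 60.7
```

Emit:
carry_out(deltas=[0,0,0,0,0,0,-0.1,0,0,0,0,0,0,-0.1,0,0,0,0,0,0,-0.1,0,0,0,0,0,-0.02,-0.1,0,0,0,0,0,-0.04,-0.1,0,0,0,0,0,-0.04,-0.1,0,0,0,0,0,0,-0.1,0,0,0,0,0,0,-0.1])

```text
clock: 11.02
eef_pos: [477.7, -233.0, 108.9]
tool_rot: [-3.141, 0.001, -0.156]
force: [0.5, 0.5, -0.5]
width: 47.5
gripper_force: 0.0
```

```bash
python3 - <<'E'
from go import *
c=cal('wrist');im=ctrl.get_image('wrist');cv2.imwrite('pics/w7.png',im[...,::-1]);go([608.5,157.7,100],-.093)
E
```

```text
turn z deg -3.6 shift [  94.3 -401.1    8.4] steps>=6.6
```

View pics/w7.png

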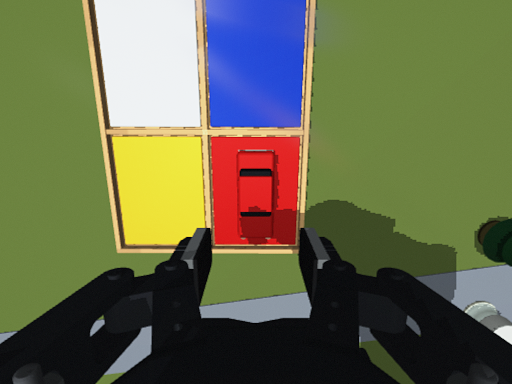

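The red car stands at (256,195), centred and straight on its pad, (212–298, 137–245). Next is yellow.

Emit:
carry_out(deltas=[0,0,-3.6,0,0,0,-0.3,0,0,0,0.0118,-0.0501,0,-0.3,0,0,0,0.0118,-0.0501,0,-0.3,0,0,0,0.0118,-0.0501,0,-0.3,0,0,0,0.0118,-0.0501,0,-0.3,0,0,0,0.0118,-0.0501,0,-0.3,0,0,0,0.0118,-0.0501,0,-0.3,0,0,0,0.0118,-0.0501,0,-0.3,0,0,0,0.0118,-0.0501,0,-0.3,0,0,0,0,0,0.03,-0.3,0,0,0,0,0,0.02,-0.3,0,0,0,0,0,0,-0.3])

```text
clock: 12.58
eef_pos: [607.2, 155.3, 56.6]
tool_rot: [3.139, 0.005, -0.094]
force: [0.3, 0.2, -0.4]
width: 55.1
gripper_force: 0.0
```

Emit:
carry_out(deltas=[0,0,0,0,0,0,-0.3,0,0,0,0,0,0,-0.3])

```text
clock: 12.82
eef_pos: [610.1, 156.6, 60.3]
tool_rot: [-3.141, -0.002, -0.094]
force: [-0.3, 0.6, 0.3]
width: 55.8
gripper_force: 0.0
```

```bash
python3 -c "
from go import *
go([608.5,157.7,9],-.093)"
```

```text
turn z deg -0.1 shift [-1.7 -1.  51.3] steps>=0.8
```

Emit:
carry_out(deltas=[0,0,0,-0.001,-0.001,0.025,-0.3,0,0,0,0,0,0.02,-0.3,0,0,0,0,0,0.006,-0.3,0,0,0,0,0,0,-0.3,0,0,0,0,0,0,-0.3])

```text
clock: 13.45
eef_pos: [609.0, 158.2, 9.0]
tool_rot: [-3.141, -0.001, -0.093]
force: [-0.3, -0.1, -0.3]
width: 55.4
gripper_force: 0.0
```

```bash
python3 -c "
from go import *
go([608.5,157.7,9],-.093)"
```

```text
turn z deg -0.0 shift [-0.5  0.6 -0. ] steps>=0.0
```

Well placed. Close and lift.

Emit:
carry_out(deltas=[0,0,0,0,0,0,1,0,0,0,0,0,0,1,0,0,0,0,0,0,1,0,0,0,0,0,0,1,0,0,0,0,0,0,1,0,0,0,0,0,-0.01,1,0,0,0,0,0,-0.03,1,0,0,0,0,0,-0.04,1,0,0,0,0,0,-0.02,1,0,0,0,0,0,0,1,0,0,0,0,0,0,1])

```text
clock: 14.82
eef_pos: [607.6, 158.0, 107.5]
tool_rot: [3.141, 0.002, -0.093]
force: [0.2, -0.8, -1.3]
width: 29.3
gripper_force: 59.3
```

```bash
python3 -c "
from go import *
go([492.1,-147.9,100],-.16)"
```

```text
turn z deg 3.8 shift [-65.3 320.4   7.5] steps>=5.2
```

Emit:
carry_out(deltas=[0,0,3.8,0,0,0,1,0,0,0,-0.0093,0.0458,0,1,0,0,0,-0.0093,0.0458,0,1,0,0,0,-0.0093,0.0458,0,1,0,0,0,-0.0093,0.0458,0,1,0,0,0,-0.0093,0.0458,0,1,0,0,0,-0.0093,0.0458,0,1,0,0,0,-0.0093,0.0458,0,1,0,0,0,0,0,0.03,1,0,0,0,0,0,0.02,1,0,0,0,0,0,0,1,0,0,0,0,0,0,1])

```text
clock: 16.32
eef_pos: [493.2, -147.9, 58.2]
tool_rot: [-3.142, 0.001, -0.159]
force: [0.3, -0.7, -1.1]
width: 29.5
gripper_force: 59.4
```

```bash
python3 -c "
from go import *
go([492.1,-147.9,14],-.16)"
```

```text
turn z deg 0.0 shift [-1.1  0.2 44.2] steps>=0.7
```

Emit:
carry_out(deltas=[0,0,0,-0.001,0,0.025,1,0,0,0,0,0,0.015,1,0,0,0,0,0,0.005,1,0,0,0,0,0,0,1,0,0,0,0,0,0,1])

```text
clock: 16.95
eef_pos: [492.7, -148.0, 13.9]
tool_rot: [3.141, -0.001, -0.159]
force: [0.0, -0.9, 0.1]
width: 29.4
gripper_force: 59.4
```

Emit:
carry_out(deltas=[0,0,0,0,0,0.0015,1,0,0,0,0,0,0,1])

```text
clock: 17.2
eef_pos: [492.4, -148.0, 12.0]
tool_rot: [3.142, -0.0, -0.159]
force: [0.4, -0.5, -0.4]
width: 29.6
gripper_force: 59.4
```

Emit:
carry_out(deltas=[0,0,0,0,0,0.0015,1,0,0,0,0,0,0,1])

```text
clock: 17.45
eef_pos: [492.3, -147.9, 10.2]
tool_rot: [-3.142, 0.0, -0.159]
force: [0.9, -0.2, -0.3]
width: 29.2
gripper_force: 59.4
```

Emit:
carry_out(deltas=[0,0,0,0,0,0.001,1,0,0,0,0,0,0,1])

```text
clock: 17.7
eef_pos: [492.3, -147.9, 10.2]
tool_rot: [-3.142, -0.0, -0.159]
force: [-1.9, 0.9, 8.9]
width: 29.4
gripper_force: 60.6
```

Touch. Release and rise, then on to blue.

Emit:
carry_out(deltas=[0,0,0,0,0,0,-0.1,0,0,0,0,0,0,-0.1,0,0,0,0,0,0,-0.1,0,0,0,0,0,-0.02,-0.1,0,0,0,0,0,-0.04,-0.1,0,0,0,0,0,-0.04,-0.1,0,0,0,0,0,0,-0.1,0,0,0,0,0,0,-0.1])

```text
clock: 18.7
eef_pos: [491.9, -147.7, 109.0]
tool_rot: [-3.141, 0.001, -0.159]
force: [0.0, -0.4, -0.5]
width: 47.0
gripper_force: 0.0
```

```bash
python3 -c "
from go import *
go([512.7,262.4,60],-.176)"
```

```text
turn z deg 1.0 shift [ -51.3 -407.4   49. ] steps>=6.6
```

Emit:
carry_out(deltas=[0,0,1,0,0,0,-0.3,0,0,0,-0.0064,-0.0509,0,-0.3,0,0,0,-0.0064,-0.0509,0,-0.3,0,0,0,-0.0064,-0.0509,0,-0.3,0,0,0,-0.0064,-0.0509,0,-0.3,0,0,0,-0.0064,-0.0509,0,-0.3,0,0,0,-0.0064,-0.0509,0,-0.3,0,0,0,-0.0064,-0.0509,0,-0.3,0,0,0,-0.0064,-0.0509,0,-0.3,0,0,0,0,0,0.03,-0.3,0,0,0,0,0,0.019,-0.3,0,0,0,0,0,0,-0.3])

```text
clock: 20.2
eef_pos: [511.7, 261.1, 57.9]
tool_rot: [3.138, 0.004, -0.177]
force: [0.4, -0.1, 1.1]
width: 55.5
gripper_force: 0.0
```

Emit:
carry_out(deltas=[0,0,0,0,0,0,-0.3,0,0,0,0,0,0,-0.3])

```text
clock: 20.45
eef_pos: [514.1, 262.0, 61.0]
tool_rot: [-3.141, -0.001, -0.177]
force: [0.1, -0.2, 0.9]
width: 55.6
gripper_force: 0.0
```

```bash
python3 -c "
from go import *
go([512.7,262.4,9],-.176)"
```

```text
turn z deg -0.1 shift [-1.5 -0.1 52. ] steps>=0.8
```

Emit:
carry_out(deltas=[0,0,0,-0.001,0,0.025,-0.3,0,0,0,0,0,0.02,-0.3,0,0,0,0,0,0.006,-0.3,0,0,0,0,0,0,-0.3,0,0,0,0,0,0,-0.3])

```text
clock: 21.08
eef_pos: [513.1, 262.3, 9.9]
tool_rot: [-3.141, -0.001, -0.177]
force: [-0.4, 0.1, -0.3]
width: 55.3
gripper_force: 0.0
```

Emit:
carry_out(deltas=[0,0,0,0,0,0,1,0,0,0,0,0,0,1,0,0,0,0,0,0,1,0,0,0,0,0,0,1,0,0,0,0,0,0,1,0,0,0,0,0,-0.01,1,0,0,0,0,0,-0.03,1,0,0,0,0,0,-0.04,1,0,0,0,0,0,-0.02,1,0,0,0,0,0,0,1,0,0,0,0,0,0,1])

```text
clock: 22.45
eef_pos: [511.9, 261.9, 108.7]
tool_rot: [3.141, 0.001, -0.177]
force: [-0.1, 0.2, -0.4]
width: 29.8
gripper_force: 59.4
```

```bash
python3 -c "
from go import *
go([584.9,-250.1,60],-.16)"
```

```text
turn z deg -1.0 shift [153.7 493.8  48.7] steps>=8.3
```

Emit:
carry_out(deltas=[0,0,-1,0,0,0,1,0,0,0,0.0154,0.0494,0,1,0,0,0,0.0154,0.0494,0,1,0,0,0,0.0154,0.0494,0,1,0,0,0,0.0154,0.0494,0,1,0,0,0,0.0154,0.0494,0,1,0,0,0,0.0154,0.0494,0,1,0,0,0,0.0154,0.0494,0,1,0,0,0,0.0154,0.0494,0,1,0,0,0,0.0154,0.0494,0,1,0,0,0,0.0151,0.0492,0,1,0,0,0,0,0,0,1])

```text
clock: 23.95
eef_pos: [584.4, -256.7, 108.2]
tool_rot: [3.138, 0.0, -0.167]
force: [-0.6, 1.2, 0.1]
width: 29.5
gripper_force: 59.5
```

Emit:
carry_out(deltas=[0,0,0,0,0,0.025,1,0,0,0,0,0,0.024,1,0,0,0,0,0,0,1,0,0,0,0,0,0,1])

```text
clock: 24.45
eef_pos: [586.2, -249.3, 60.6]
tool_rot: [-3.141, -0.0, -0.159]
force: [0.4, -0.1, 0.3]
width: 29.6
gripper_force: 59.5
```

```bash
python3 -c "
from go import *
go([584.9,-250.1,14],-.16)"
```

```text
turn z deg 0.1 shift [-1.2  1.  46.6] steps>=0.7
```

Emit:
carry_out(deltas=[0,0,0,-0.001,0.001,0.025,1,0,0,0,0,0,0.015,1,0,0,0,0,0,0.006,1,0,0,0,0,0,0,1,0,0,0,0,0,0,1])

```text
clock: 25.08
eef_pos: [585.3, -250.8, 15.0]
tool_rot: [3.141, -0.001, -0.159]
force: [-0.3, 0.7, 0.2]
width: 29.4
gripper_force: 59.5
```

Emit:
carry_out(deltas=[0,0,0,0,0,0.0015,1,0,0,0,0,0,0,1])

```text
clock: 25.32
eef_pos: [584.9, -250.7, 13.0]
tool_rot: [3.142, -0.0, -0.159]
force: [-0.1, -0.1, -0.6]
width: 29.2
gripper_force: 59.5
```

Emit:
carry_out(deltas=[0,0,0,0,0,0.001,1,0,0,0,0,0,0,1])

```text
clock: 25.58
eef_pos: [584.7, -250.6, 11.8]
tool_rot: [3.142, 0.0, -0.159]
force: [0.4, -0.7, -0.9]
width: 29.2
gripper_force: 59.5
```

Emit:
carry_out(deltas=[0,0,0,0,0,0.001,1,0,0,0,0,0,0,1])

```text
clock: 25.82
eef_pos: [584.8, -250.6, 11.2]
tool_rot: [3.142, -0.0, -0.159]
force: [-1.5, 0.4, 3.9]
width: 29.4
gripper_force: 59.9
```

Emit:
carry_out(deltas=[0,0,0,0,0,0.0007,1,0,0,0,0,0,0,1])

```text
clock: 26.08
eef_pos: [584.8, -250.6, 11.2]
tool_rot: [-3.142, -0.0, -0.159]
force: [-1.8, 0.8, 8.5]
width: 29.0
gripper_force: 60.6
```

Emit:
carry_out(deltas=[0,0,0,0,0,0,-0.1,0,0,0,0,0,0,-0.1,0,0,0,0,0,0,-0.1,0,0,0,0,0,-0.02,-0.1,0,0,0,0,0,-0.04,-0.1,0,0,0,0,0,-0.04,-0.1,0,0,0,0,0,0,-0.1,0,0,0,0,0,0,-0.1])

```text
clock: 27.08
eef_pos: [584.7, -250.5, 110.8]
tool_rot: [-3.142, -0.001, -0.159]
force: [0.2, -0.6, 0.3]
width: 46.6
gripper_force: 0.0
```

```bash
python3 -c "
from go import *
go([499.5,174.2,60],-.051)"
```

```text
turn z deg -6.2 shift [-106.7 -419.8   50.8] steps>=7.0
```

Emit:
carry_out(deltas=[0,0,-6.2,0,0,0,-0.3,0,0,0,-0.0119,-0.0466,0,-0.3,0,0,0,-0.0119,-0.0466,0,-0.3,0,0,0,-0.0119,-0.0466,0,-0.3,0,0,0,-0.0119,-0.0466,0,-0.3,0,0,0,-0.0119,-0.0466,0,-0.3,0,0,0,-0.0119,-0.0466,0,-0.3,0,0,0,-0.0119,-0.0466,0,-0.3,0,0,0,-0.0118,-0.0466,0,-0.3,0,0,0,-0.0118,-0.0466,0,-0.3,0,0,0,0,0,0.03,-0.3,0,0,0,0,0,0.02,-0.3])

```text
clock: 28.58
eef_pos: [497.9, 174.4, 58.4]
tool_rot: [3.141, 0.003, -0.049]
force: [-0.1, -0.4, -0.1]
width: 55.4
gripper_force: 0.0
```

Emit:
carry_out(deltas=[0,0,0,0,0,0,-0.3,0,0,0,0,0,0,-0.3])

```text
clock: 28.82
eef_pos: [499.5, 173.5, 60.2]
tool_rot: [3.141, 0.0, -0.052]
force: [0.1, 0.3, -1.4]
width: 55.1
gripper_force: 0.0
```

```bash
python3 -c "
from go import *
go([499.5,174.2,9],-.051)"
```

```text
turn z deg -0.0 shift [-0.  -0.7 51.2] steps>=0.8
```

Emit:
carry_out(deltas=[0,0,0,0,-0.0005,0.025,-0.3,0,0,0,0,0,0.02,-0.3,0,0,0,0,0,0.006,-0.3,0,0,0,0,0,0,-0.3,0,0,0,0,0,0,-0.3])

```text
clock: 29.45
eef_pos: [500.2, 174.4, 10.0]
tool_rot: [-3.141, -0.002, -0.051]
force: [0.4, -0.4, -0.4]
width: 55.6
gripper_force: 0.0
```

Emit:
carry_out(deltas=[0,0,0,0,0,0,1,0,0,0,0,0,0,1,0,0,0,0,0,0,1,0,0,0,0,0,0,1,0,0,0,0,0,0,1,0,0,0,0,0,-0.01,1,0,0,0,0,0,-0.03,1,0,0,0,0,0,-0.04,1,0,0,0,0,0,-0.02,1,0,0,0,0,0,0,1,0,0,0,0,0,0,1])

```text
clock: 30.82
eef_pos: [498.9, 174.1, 108.6]
tool_rot: [3.141, 0.001, -0.051]
force: [0.4, -0.6, -1.1]
width: 29.3
gripper_force: 59.4
```

```bash
python3 -c "
from go import *
go([598.7,-165.3,60],-.16)"
```

```text
turn z deg 6.2 shift [152.6 319.1  48.6] steps>=5.7
```

8 rows of (19.1, 39.9).

Emit:
carry_out(deltas=[0,0,6.2,0,0,0,1,0,0,0,0.0191,0.0399,0,1,0,0,0,0.0191,0.0399,0,1,0,0,0,0.0191,0.0399,0,1,0,0,0,0.0191,0.0399,0,1,0,0,0,0.0191,0.0399,0,1,0,0,0,0.0191,0.0399,0,1,0,0,0,0.0191,0.0399,0,1,0,0,0,0.0189,0.0398,0,1,0,0,0,0,0,0,1,0,0,0,0,0,0.025,1,0,0,0,0,0,0.024,1])

```text
clock: 32.33
eef_pos: [598.6, -163.6, 58.3]
tool_rot: [-3.14, 0.002, -0.159]
force: [-0.3, -0.5, -0.4]
width: 29.5
gripper_force: 59.5
```

Emit:
carry_out(deltas=[0,0,0,0,0,0,1,0,0,0,0,0,0,1])

```text
clock: 32.58
eef_pos: [599.5, -164.5, 60.2]
tool_rot: [-3.141, 0.0, -0.159]
force: [-0.6, -0.2, 0.0]
width: 29.1
gripper_force: 59.5
```

```bash
python3 -c "
from go import *
go([598.7,-165.3,14],-.16)"
```

```text
turn z deg 0.1 shift [-0.7  1.  46.2] steps>=0.7
```

Emit:
carry_out(deltas=[0,0,0,-0.0005,0.001,0.025,1,0,0,0,0,0,0.015,1,0,0,0,0,0,0.006,1,0,0,0,0,0,0,1,0,0,0,0,0,0,1])

```text
clock: 33.2
eef_pos: [599.4, -166.1, 14.8]
tool_rot: [3.142, -0.001, -0.159]
force: [0.3, 0.1, -0.2]
width: 29.3
gripper_force: 59.5
```

Emit:
carry_out(deltas=[0,0,0,0,0,0.0015,1,0,0,0,0,0,0,1])

```text
clock: 33.45
eef_pos: [599.0, -166.0, 12.8]
tool_rot: [-3.142, -0.0, -0.159]
force: [-0.4, 0.1, -0.3]
width: 29.3
gripper_force: 59.5
```

Emit:
carry_out(deltas=[0,0,0,0,0,0.001,1,0,0,0,0,0,0,1])

```text
clock: 33.7
eef_pos: [598.8, -165.9, 11.6]
tool_rot: [-3.142, 0.0, -0.159]
force: [0.3, -1.0, -0.7]
width: 29.7
gripper_force: 59.5
```

Emit:
carry_out(deltas=[0,0,0,0,0,0.001,1,0,0,0,0,0,0,1])

```text
clock: 33.95
eef_pos: [598.9, -166.0, 11.1]
tool_rot: [-3.142, -0.0, -0.159]
force: [-0.5, 0.2, 4.7]
width: 29.6
gripper_force: 60.0
```

Emit:
carry_out(deltas=[0,0,0,0,0,0.0007,1,0,0,0,0,0,0,1])

```text
clock: 34.2
eef_pos: [598.9, -166.0, 11.1]
tool_rot: [-3.142, -0.0, -0.159]
force: [-2.3, 1.1, 10.1]
width: 29.3
gripper_force: 60.7
```

Release, rise and back off for a final look.

Emit:
carry_out(deltas=[0,0,0,0,0,0,-0.1,0,0,0,0,0,0,-0.1,0,0,0,0,0,0,-0.1,0,0,0,0,0,-0.02,-0.1,0,0,0,0,0,-0.05,-0.1,0,0,0,0,0,-0.05,-0.1,0,0,0,-0.03,-0.04,-0.05,-0.1,0,0,0,-0.03,-0.04,-0.03,-0.1,0,0,0,0,0,0,-0.1,0,0,0,0,0,0,-0.1])

```text
clock: 35.45
eef_pos: [555.3, -83.2, 205.2]
tool_rot: [3.141, -0.002, -0.159]
force: [0.3, -0.5, 0.2]
width: 47.0
gripper_force: 0.0
```

```bash
python3 - <<'E'
from h import *
im=ctrl.get_image('wrist');im2=ctrl.get_image('scene');cv2.imwrite('pics/f.png',np.hstack([cv2.resize(im,(400,300)),cv2.resize(im2[150:270,110:400],(400,300))])[...,::-1])
E
```

```text
(no output)
```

View pics/f.png

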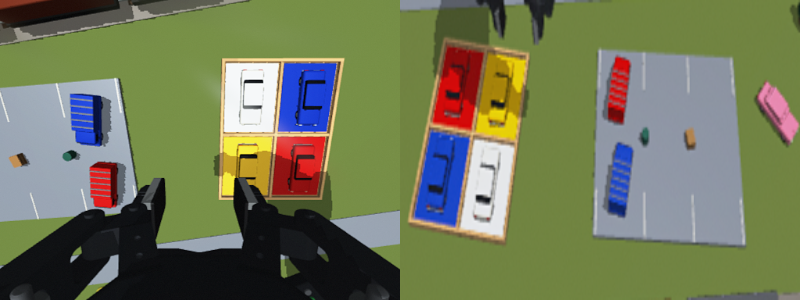

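All four cars stand centred and straight on their own pads: white (252,96), blue (311,96), yellow (247,165) and red (304,165). Both vans are still parked, and the gripper is clear.

```bash
python3 -c "
from cell import ctrl
print(ctrl.finish_job())"
```

```text
the job is handed in; nothing more can be done
None
```

All four cars are on their own colour's pads, centred and straight in the final pictures, both vans were left parked, and the job was handed in at about 36 s of the 93 s allowed; the hand-in returned no verdict.

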